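# Feel out the empty well, then seat the new tube

### The arm

A 6-joint arm with a two-finger parallel gripper is mounted at the origin on a cart in front of the work surface, level with it; the furniture and walls round the work are solid. World frame = base frame: x ahead of the robot, y to its left, z up, the work surface at z = 0. Lengths are in m, angles in rad, forces in N, time in s.
With the tool pointing down it reaches from about 0.4 to 0.925 m from the base axis. Payload 12.5 kg.
Tool frame: the origin (TCP) lies on the centre line of the jaws, within the pads' length; the fingertips stand 22 mm ahead of it and the grasp point (between the pads) lies 3 mm ahead of it; z points along the fingers, y is the direction in which the jaws open and shut (so a half turn about z gives the same grasp; the last joint's range is limited). The gripper opens to 95 mm and grips with 3 to 60 N. Pads are 20 mm wide; open, the fingers measure 119 mm over their backs; the gripper's body (75 mm by 180 mm) begins 59 mm behind the grasp point.
Start: joints at [-0.106, 0.491, 1.559, -0, 1.092, -0.106], TCP at [0.625, 0, 0.237] pointing down, gripper open.
Joint ranges: [-3.1, 3.1], [-0.84, 2.19], [0.05, 2.79], [-1.13, 4.28], [0.06, 2.93], [-2.69, 2.69]. Speed limits (rad/s): [2.22, 2.22, 2.79, 3.14, 3.14, 3.14].

### API

Orientations are given as [roll, pitch, yaw] about the fixed x, y, z axes, in that order (R = Rz(yaw) Ry(pitch) Rx(roll)).
In Python, from workcell import get_obs, grab_frame, camera_info, close_job, spot_in, place_of gives the robot as it stands. The module is installed in compiled form; this text tells all that it offers.
- The arm moves only by the tool jog_arm, never from a script. Its argument "commands" is text: rows parted by semicolons, each of 4 numbers parted by spaces: the shift along the tool's x, y, z in cm, then the turn about the tool's z in rad. A call has 1 to 20 rows; each row is the pose to reach, as a shift and turn from the pose commanded when the call began, along the tool's axes at that moment; what a row does not reach only later rows make up. A row lasts 1/12 s, in which the tool goes at most 41.7 mm and 7.16 degrees, less where a joint would pass 70% of its speed; a pose out of reach is approached as far as the arm can. A call with a gripper value outside its range is refused whole. "jaw" is the opening, from 0 (shut) to 1 (fully open), set as the call begins (left out, the last holds). The fingers move at their own pace and stop on an object; "squeeze" is the grip in N (left out, the last holds). Time passes only in rows, so rows that repeat a pose let the fingers close. It gives the time, the measured TCP pose, the force and the opening at its end, in the units of the state.
- get_obs(): the state, without advancing time (a new reading comes with each control period).
- grab_frame(name): name is "scene" or "side" or "wrist"; returns (picture, depth): 480x640x3 uint8, red, green, blue; 480x640 float32, m along the optical axis (not along the pixel's ray), 0 where there is no reading.
- camera_info(name): a dict with "vertical_fov" (degrees; the focal length in pixels is half the picture's height over the tangent of half this angle, whatever the lens; pixels are square), "cx", "cy" (the principal point, pixels), "world_to_cam" (4x4, takes a point from world to camera coordinates). Camera axes: x right, y down, z forward; pixel columns grow to the right and rows downward; lengths in m; the calibration is good to about 2 mm. A picture is of the moment at which its call begins: read the wrist's pose just before it. camera_info takes no time and is no camera call; for the wrist camera it gives the pose at the moment of the call.
- close_job(): hands the job in, once; it reports no verdict.
Trained networks look in the newest picture that a camera, given by its name, has taken for a name from the list of things; names that differ only in an ending like _2 or _b are one class to them, and where a whole thing is asked for, a point or a joint stands for the part that bears it (a point fixed in the world has none). Each returns a list of dicts, best first, with "conf" (0 to 1); they miss things now and then, are a little off and sometimes report something else, mostly with a low value. They report only what shows in the picture. A call takes as long as a camera call.
- spot_in(camera, name): "pixel" ([row, column] in pixels, amid what is visible of it).
- place_of(camera, name): "pixel" ([row, column] in pixels: a listed point, or the origin of a listed thing).
The state is a dict: "t": time; "joint_positions": joint angles; "joint_velocities": joint speeds; "tau": joint torques, N m; "tcp_pos": TCP position; "eef_rot": TCP orientation; "force": force on the tool from outside, world axes, zero at the start; "torque": the same for the moment, N m; "gripper_width": opening from 0.0 (shut) to 1.0 (fully open).
Only numpy, scipy, OpenCV 4.12 (cv2) and the standard library are available. Lean on these libraries where they do the work, as an engineer would, in place of code of your own. Each camera call takes 0.05 s, during which the arm holds its last target.

### The job

Only one of the three wells in the dark steel tube block is empty; the other two still hold a leftover plug deep down. Take the feeler from its stand and feel down the wells with it, lightly, until it touches the true bottom of the empty one, and put the feeler back in its stand. Then take the glass tube from the near rack and push it gently but fully home in that empty well, and leave it standing there.

Things in the scene. Friction and masses are not known exactly. Their poses are not given: they have to be found in the camera images.
- tube_block: dark steel tube block, fixed, 72 x 160 x 68 mm high (plus a low screw-down foot at each end), with three alike round blind wells in a row along its y axis, 48 mm apart. Origin at the centre of its underside; z up. Two wells hold a loose leftover steel plug, 18 mm across and 22 or 30 mm tall, on their floor; one well, a different one each time, is empty. The poses do not tell which
- feeler_stand: wooden stand of the feeler, fixed, 56 x 56 x 72 mm high on an 80 x 80 x 8 mm foot, with an upright 10.5 mm hole right through its middle. Origin at the centre of its underside; z up
- stand_mouth (a point): centre of the mouth of the stand's hole, in its top face, 72 mm above the worktop
- feeler_grip (a point): feeler: upright steel rod, 8 mm across, 66 mm long, under a black round grip 22 mm across, 60 mm tall with a 26 mm collar at its foot; about 80 g. Point on its axis in the grip, 98 mm above the rod's tip, 32 mm above the collar's underside; z up. It starts in the stand, hung by its collar on the stand's top. On the true floor of a well the collar is 6 mm above the block's top
- feeler_tip (a point): lower end of the feeler's rod, on its axis
- tube_mid (a point): the new tube: clear glass test tube, 18.6 mm across, 125 mm long, 22 g; this point is on its axis half-way up (62.5 mm from either end); z along the axis, up. At the start it stands upright in the near wooden rack, foot 14 mm and top 139 mm above the worktop
- tube_foot (a point): lower end of the new tube, on its axis
- rack: wooden test-tube rack standing free in front (not the one by the wall with other tubes in it), fixed, 60 x 218 x 74 mm high at its two end boards, the long way along its y axis; its hole board's top is 64 mm up, with 24 x 20 mm holes. Origin at the centre of its underside; z up
- well0_mouth (a point): centre of the mouth of well 0 (the left one when the block is at yaw 0, on the block's +y side) in the block's top; bore 20.8 mm. A rubber spring pad stands 3 mm out of the block's +x side of its wall, 6 to 22 mm down: it presses a tube sideways with 3 to 4 N, drags on it with 2 to 5 N and keeps it from sinking in by itself; a thin rod on the axis passes free
- well0_floor (a point): centre of the true floor of well 0, 60 mm below its mouth and 8 mm above the worktop. The floor is a sprung sole that gives about 1 mm for 3 N, 6 mm at most, under a leftover too; on a leftover, a rod or tube stops 22 or 30 mm above it
- well1_mouth (a point): centre of the mouth of well 1 (the middle one) in the block's top; bore 20.8 mm. A rubber spring pad stands 3 mm out of the block's +x side of its wall, 6 to 22 mm down: it presses a tube sideways with 3 to 4 N, drags on it with 2 to 5 N and keeps it from sinking in by itself; a thin rod on the axis passes free
- well1_floor (a point): centre of the true floor of well 1, 60 mm below its mouth and 8 mm above the worktop. The floor is a sprung sole that gives about 1 mm for 3 N, 6 mm at most, under a leftover too; on a leftover, a rod or tube stops 22 or 30 mm above it
- well2_mouth (a point): centre of the mouth of well 2 (the right one at yaw 0, on the block's -y side) in the block's top; bore 20.8 mm. A rubber spring pad stands 3 mm out of the block's +x side of its wall, 6 to 22 mm down: it presses a tube sideways with 3 to 4 N, drags on it with 2 to 5 N and keeps it from sinking in by itself; a thin rod on the axis passes free
- well2_floor (a point): centre of the true floor of well 2, 60 mm below its mouth and 8 mm above the worktop. The floor is a sprung sole that gives about 1 mm for 3 N, 6 mm at most, under a leftover too; on a leftover, a rod or tube stops 22 or 30 mm above it
- feeler: the feeler as a whole; origin at the rod's tip, z along its axis, up
- tube: the new tube as a whole; origin at the centre of its foot, z along its axis, up

How it is judged:
By the outcome, as a careful person would: the job done as asked, in the order asked, and still so for the second after the job is handed in, with the robot touching nothing.
It also fails if it takes over 72 s, if anything falls off the work surface, if the arm or the gripper's body presses on something with over 40 N, if the wrist force passes 120 N, or if a joint passes its speed limit or range.

## Working session

There is one attempt and no reset: what is moved stays moved. The work goes in short steps, Python scripts to look and compute and a tool call to move; the robot and the scene stay as the last step left them, time stands still between calls to the robot, and variables do not carry over. Pictures are saved under pics/ and viewed, and the job is handed in when it is done.

Besides the shell and the picture viewer there is one more tool, called after ">>>" in YAML: its name, and indented under it one key for each argument. jog_arm: Moves the arm, as the interface text tells. Its arguments: {"type":"object","properties":{"commands":{"type":"string"},"jaw":{"type":"number"},"squeeze":{"type":"number"}},"required":["commands"]}

```bash
mkdir -p pics; cat > h.py <<'E'
import numpy as np, cv2
from workcell import *
def px(cam,name,n=3):
    for f in (place_of,):
        r=f(cam,name)
        print(cam,name,[(round(float(d['conf']),2),[round(float(v),1) for v in d['pixel']]) for d in r[:n]])
    return r
def ray(cam,p):
    c=camera_info(cam);f=240/np.tan(np.radians(c['vertical_fov'])/2)
    M=np.array(c['world_to_cam']);R=M[:3,:3];t=M[:3,3]
    d=R.T@np.array([(p[1]-c['cx'])/f,(p[0]-c['cy'])/f,1]);return -R.T@t,d
def atz(cam,p,z):
    o,d=ray(cam,p);return o+d*(z-o[2])/d[2]
def proj(cam,P):
    c=camera_info(cam);f=240/np.tan(np.radians(c['vertical_fov'])/2)
    q=np.array(c['world_to_cam'])@np.append(P,1);return np.array([c['cy']+f*q[1]/q[2],c['cx']+f*q[0]/q[2]])
def save(cam,name):
    im,d=grab_frame(cam);cv2.imwrite('pics/'+name,im[:,:,::-1]);return im,d
E
python3 - <<'E'
from h import *
np.set_printoptions(precision=4,suppress=True)
print(get_obs())
Z=dict(stand_mouth=.072,feeler_grip=.104,tube_mid=.0765,rack=0,well0_mouth=.068,well1_mouth=.068,well2_mouth=.068,tube_block=0,feeler_stand=0)
for cam in('scene','side','wrist'):
    save(cam,cam+'0.png')
    print(camera_info(cam)['vertical_fov'],ray(cam,[240,320]))
    for n,z in Z.items():
        r=px(cam,n)
        if r: print('   ',atz(cam,r[0]['pixel'],z))
E
```

```text
{'t': 0.0, 'joint_positions': array([-0.1056,  0.4916,  1.5595, -0.    ,  1.0917, -0.1056]), 'joint_velocities': array([ 0.001 ,  0.0022, -0.0001, -0.0003,  0.0008,  0.0022]), 'tau': array([ -0.001 , -61.2641, -25.8175,   0.0693,   0.0483,  -0.    ]), 'tcp_pos': array([0.6248, 0.0001, 0.2361]), 'eef_rot': array([-3.1405, -0.0001,  1.5708]), 'force': array([-0.6482, -0.1485, -0.7391]), 'torque': array([-0.0796,  0.0233, -0.0426]), 'gripper_width': 1.000628534372144}
43.23798529327954 (array([0.0806, 0.641 , 1.028 ]), array([ 0.3504, -0.5486, -0.7591]))
scene stand_mouth [(0.85, [362.0, 251.6])]
    [0.4746 0.2558 0.072 ]
scene feeler_grip [(0.74, [352.4, 247.0])]
    [0.4793 0.2577 0.104 ]
scene tube_mid []
scene rack []
scene well0_mouth [(0.59, [241.2, 320.7])]
    [ 0.5208 -0.0506  0.068 ]
scene well1_mouth [(0.74, [224.3, 330.0])]
    [ 0.5289 -0.1013  0.068 ]
scene well2_mouth [(0.9, [210.5, 343.6])]
    [ 0.5247 -0.1513  0.068 ]
scene tube_block [(0.7, [247.0, 333.1])]
    [ 0.5196 -0.0996  0.    ]
scene feeler_stand [(0.56, [378.6, 253.3])]
    [0.481  0.2534 0.    ]
51.5792435
[... 607 characters left out ...]
)]
    [ 0.5214 -0.1458  0.068 ]
side tube_block [(0.97, [289.9, 342.5])]
    [ 0.5283 -0.0976  0.    ]
side feeler_stand [(0.61, [211.0, 276.2])]
    [0.4811 0.2532 0.    ]
62.89344979650571 (array([0.6251, 0.0751, 0.3847]), array([ 0.0127, -0.2692, -0.9631]))
wrist stand_mouth [(0.49, [301.4, 219.4])]
    [ 0.5425 -0.0674  0.072 ]
wrist feeler_grip []
wrist tube_mid []
wrist rack []
wrist well0_mouth [(0.67, [285.2, 199.0])]
    [ 0.5248 -0.054   0.068 ]
wrist well1_mouth [(0.65, [332.0, 200.6])]
    [ 0.5226 -0.0989  0.068 ]
wrist well2_mouth [(0.76, [378.6, 205.9])]
    [ 0.5238 -0.1469  0.068 ]
wrist tube_block [(0.97, [302.9, 220.9])]
    [ 0.5249 -0.1019 -0.    ]
wrist feeler_stand []
```

View pics/scene0.png

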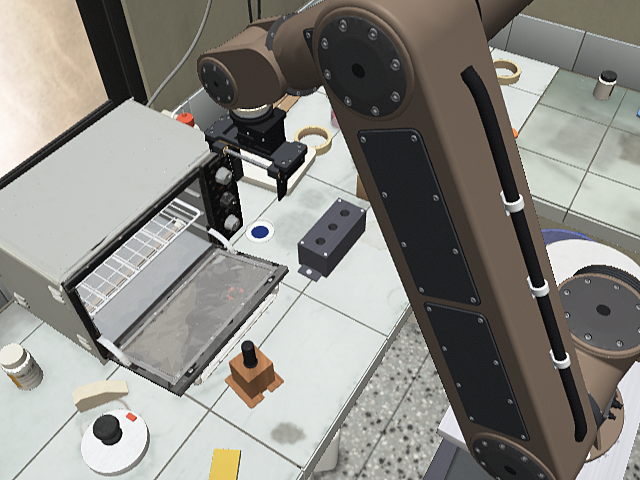

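View pics/side0.png

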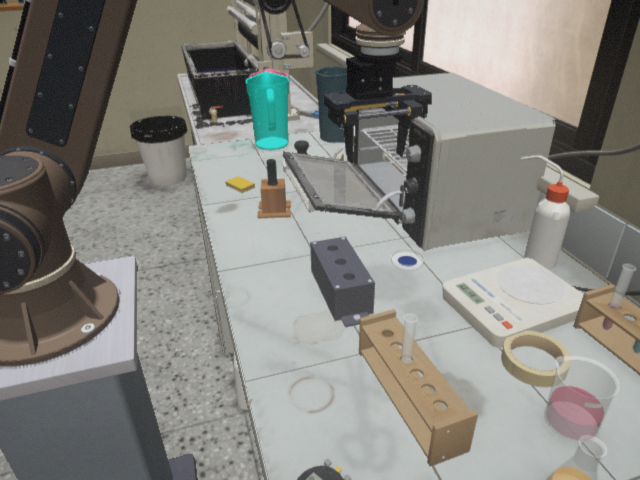

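View pics/wrist0.png

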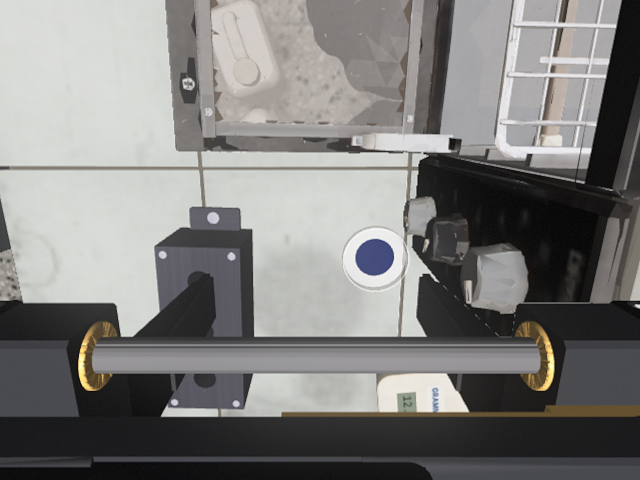

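The scene view shows the block at about (335,330) and the stand with the feeler at (370,250). The side view shows the tube in the rack's second hole at (340,410), and the open oven door next to the stand. Next I'll check the door height and pick a viewing pose.

```bash
python3 - <<'E'
from h import *
np.set_printoptions(precision=3,suppress=True)
def pts(cam):
    im,d=grab_frame(cam);c=camera_info(cam);f=240/np.tan(np.radians(c['vertical_fov'])/2)
    M=np.array(c['world_to_cam']);v,u=np.mgrid[:480,:640]
    P=np.stack([(u-c['cx'])/f*d,(v-c['cy'])/f*d,d],-1)
    return (P-M[:3,3])@M[:3,:3],d,im
P,d,im=pts('side'); 
for p in [(160,300),(180,360),(215,400),(205,395),(155,290),(205,320),(330,410),(340,409),(320,410),(318,365),(440,435),(250,330)]: print('side',p,P[p])
Q,d2,_=pts('scene')
for p in [(252,190),(265,285),(285,70),(385,180),(320,180),(232,260),(360,252),(346,249)]: print('scene',p,Q[p])
for cloud in(P,Q):
  # stand-up map in grid: max height
  m=(d if cloud is P else d2)>0
  X=cloud[m]; 
  for x in np.arange(.36,.8,.04):
    row=[]
    for y in np.arange(-.48,.44,.04):
      s=(abs(X[:,0]-x)<.02)&(abs(X[:,1]-y)<.02)&(X[:,2]<.45)
      row.append('%4d'%(1000*np.percentile(X[s,2],98)) if s.sum()>4 else '   .')
    print('%.2f'%x,' '.join(row))
  print()
for n in ('tube','tube_foot','tube_mid'): px('side',n)
E
```

```text
side (160, 300) [0.567 0.334 0.09 ]
side (180, 360) [0.696 0.246 0.053]
side (215, 400) [0.721 0.066 0.043]
side (205, 395) [0.731 0.113 0.043]
side (155, 290) [0.546 0.352 0.099]
side (205, 320) [0.536 0.063 0.101]
side (330, 410) [ 0.528 -0.363  0.125]
side (340, 409) [ 0.528 -0.363  0.107]
side (320, 410) [ 0.534 -0.35   0.13 ]
side (318, 365) [ 0.504 -0.266  0.074]
side (440, 435) [ 0.51  -0.479  0.053]
side (250, 330) [ 0.522 -0.042  0.058]
scene (252, 190) [0.753 0.1   0.042]
scene (265, 285) [ 0.584 -0.005 -0.005]
scene (285, 70) [0.728 0.37  0.254]
scene (385, 180) [0.541 0.365 0.099]
scene (320, 180) [0.645 0.252 0.066]
scene (232, 260) [ 0.678 -0.045  0.009]
scene (360, 252) [0.466 0.262 0.096]
scene (346, 249) [0.473 0.256 0.129]
0.36   19   18    2    2    2    2    2    1    2    1    1    2    1    2    2    2    2    1    1    2    1    2    2
0.40   18   17    2    2    2    2    1    2    2    1    1    1    2    2    2    2    1    1    2    2    2    7   16
0.44    2    2    2    2    2    2    2    3    2    1    1    1    2    1    2    1    2    1   73   73    1
[... 1924 characters left out ...]
87    2
0.64    .    .    3    3    2    3    3    3    3    2    4   12  331  439  448   72   73   73   73   74   74   77    4
0.68    .    2   20   24    2   31   33   33   28    3   13  332  335  336   98   61   61   61   62   62   62   96   39
0.72    .   59   26   26   33   35   34   34   32    3   11  334  335  332  269  269  269  269  270  269  269  268  252
0.76    3   54   26   25   26    .   40   40   34    4    3  265  266  264  265  265  265  265  265  268  266  266  242
0.80    3    3   25   27   31    .   40   43   34    2    .  264  265  264  264  265  265  265  265  265  265  264  202

side tube [(0.52, [350.7, 410.2])]
side tube_foot []
side tube_mid [(0.83, [348.8, 408.0])]
```

>>> jog_arm:
  commands: "3 -5 0 -0.12;6 -9 0 -0.24;10 -12 0 -0.36;13 -14.7 0 -0.48;17 -14.7 0 -0.6;20 -14.7 0 -0.72;23 -14.7 0 -0.84;25.6 -14.7 0 -0.96;25.6 -14.7 0 -1.08;25.6 -14.7 0 -1.2;25.6 -14.7 0 -1.32;25.6 -14.7 0 -1.44;25.6 -14.7 0 -1.571;25.6 -14.7 0 -1.571;25.6 -14.7 0 -1.571"
  jaw: 0.55

```text
t: 3.0
tcp_pos: [0.478, 0.256, 0.2367]
eef_rot: [3.142, 0.0, 3.138]
force: [-0.1, -0.1, 1.3]
gripper_width: 0.552
```

```bash
python3 - <<'E'
from h import *
np.set_printoptions(precision=4,suppress=True)
o=get_obs();print(o['t'],o['tcp_pos'],o['eef_rot'],o['force'])
save('wrist','w1.png')
for n,z in dict(stand_mouth=.072,feeler_grip=.104,feeler_stand=0).items():
    r=px('wrist',n)
    if r: print('   ',atz('wrist',r[0]['pixel'],z))
print(proj('wrist',o['tcp_pos']-[0,0,.1]))
# other views now the arm is clear
for cam in('scene','side'):
    save(cam,cam+'1.png')
    for n,z in dict(tube_mid=.0765,rack=0,well0_mouth=.068,well1_mouth=.068,well2_mouth=.068).items():
        r=px(cam,n)
        if r: print('   ',atz(cam,r[0]['pixel'],z))
E
```

```text
3.0 [0.478  0.256  0.2367] [3.1415 0.0002 3.1384] [-0.0709 -0.0835  1.2522]
wrist stand_mouth []
wrist feeler_grip [(0.82, [233.8, 321.5])]
    [0.4774 0.2602 0.104 ]
wrist feeler_stand [(0.58, [208.5, 317.9])]
    [0.4788 0.258  0.    ]
[247.4514 315.9333]
scene tube_mid []
scene rack [(0.73, [169.5, 385.8])]
    [ 0.5377 -0.3824  0.    ]
scene well0_mouth [(0.74, [240.9, 321.2])]
    [ 0.5203 -0.0519  0.068 ]
scene well1_mouth [(0.86, [228.9, 333.0])]
    [ 0.5166 -0.0934  0.068 ]
scene well2_mouth [(0.75, [212.6, 345.3])]
    [ 0.5183 -0.1478  0.068 ]
side tube_mid [(0.78, [347.5, 410.1]), (0.27, [182.0, 273.7])]
    [ 0.5394 -0.3482  0.0765]
side rack []
side well0_mouth [(0.59, [247.6, 328.8])]
    [ 0.5174 -0.049   0.068 ]
side well1_mouth [(0.85, [257.8, 339.8])]
    [ 0.5256 -0.0887  0.068 ]
side well2_mouth [(0.85, [277.2, 348.4])]
    [ 0.5196 -0.1508  0.068 ]
```

View pics/w1.png

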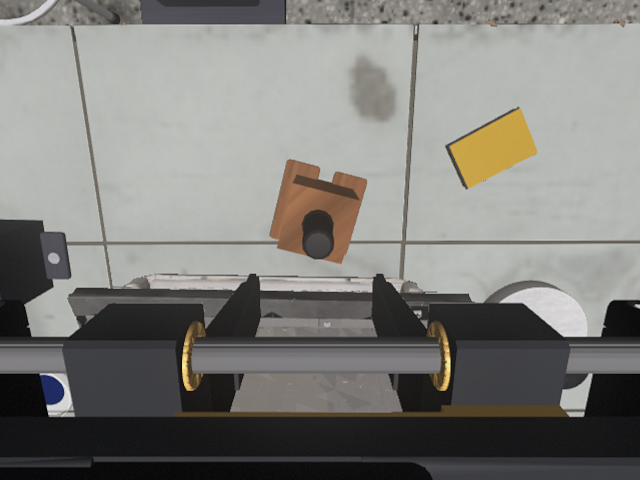

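The wrist view shows the feeler's cap at about (row 243, col 318), the stand turned by about 15°, and the fingers on either side of it (tips at cols 253 and 379). I'll fit the cap circle.

```bash
python3 - <<'E'
from h import *
np.set_printoptions(precision=4,suppress=True)
im=cv2.imread('pics/w1.png')
c=im[190:280,270:370]; cv2.imwrite('pics/w1c.png',cv2.resize(c,None,fx=6,fy=6,interpolation=cv2.INTER_CUBIC))
for p in [(243,318),(244,319)]: print(atz('wrist',p,.132))
print(proj('wrist',[.478,.256,.132]), proj('wrist',[.478,.256,.072]))
E
```

```text
[0.4763 0.2574 0.132 ]
[0.477  0.2581 0.132 ]
[245.4114 315.8572] [224.577  315.8542]
```

View pics/w1c.png

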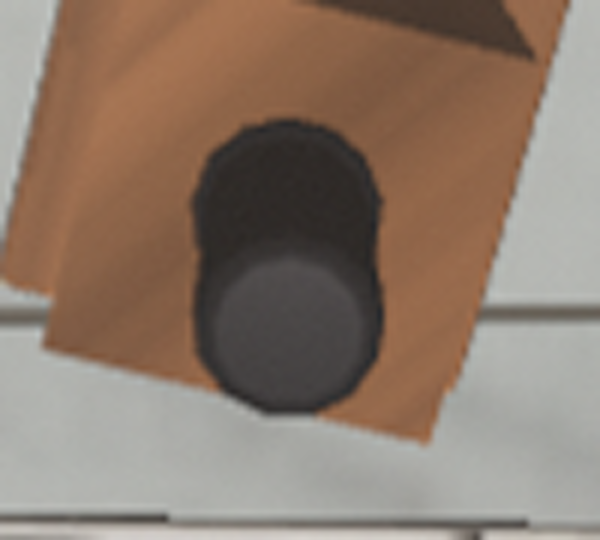

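>>> jog_arm:
  commands: "0.15 0.12 3 0;0.15 0.12 6.5 0;0.15 0.12 9.5 0;0.15 0.12 11.4 0;0.15 0.12 12.4 0;0.15 0.12 12.4 0;0.15 0.12 12.4 0"

```text
t: 4.38
tcp_pos: [0.4768, 0.2573, 0.113]
eef_rot: [-3.142, 0.0, -3.141]
force: [0.3, -0.6, 0.1]
gripper_width: 0.549
```

>>> jog_arm:
  commands: "0 0 0 0;0 0 0 0;0 0 0 0;0 0 0 0;0 0 0 0;0 0 0 0;0 0 0 0;0 0 0 0"
  jaw: 0
  squeeze: 20

```text
t: 5.05
tcp_pos: [0.4767, 0.2573, 0.113]
eef_rot: [3.141, 0.001, -3.141]
force: [-0.5, -0.1, 5.9]
gripper_width: 0.229
```

>>> jog_arm:
  commands: "0 0 -0.5 0;0 0 -1.5 0;0 0 -3 0;0 0 -5 0;0 0 -8 0;0 0 -11 0;0 0 -13 0;0 0 -13 0;0 0 -13 0"

```text
t: 5.8
tcp_pos: [0.4765, 0.2572, 0.2437]
eef_rot: [3.141, 0.002, -3.141]
force: [-0.2, -0.2, -1.7]
gripper_width: 0.227
```

```bash
python3 - <<'E'
from h import *
np.set_printoptions(precision=4,suppress=True)
o=get_obs();print(o['t'],o['tcp_pos'],o['eef_rot'],o['force'],o['torque'])
save('wrist','w2.png');save('side','s2.png')
for n in ('feeler_tip','feeler_grip'):
  px('side',n); px('wrist',n)
t=o['tcp_pos']
print(proj('side',t-[0,0,.107]),proj('side',t-[0,0,.009]), proj('wrist',t-[0,0,.107]))
r=px('wrist','stand_mouth')
if r: print(atz('wrist',r[0]['pixel'],.072))
E
```

```text
5.8 [0.4765 0.2572 0.2437] [ 3.1408  0.0021 -3.1413] [-0.1592 -0.2488 -1.7487] [ 0.1022 -0.0019  0.006 ]
side feeler_tip [(0.75, [154.7, 271.8])]
wrist feeler_tip [(0.82, [244.2, 319.8])]
side feeler_grip [(0.71, [116.2, 266.5]), (0.38, [211.6, 276.9])]
wrist feeler_grip [(0.84, [308.7, 317.0]), (0.66, [243.5, 317.7])]
[158.1757 270.1928] [116.4156 267.159 ] [245.9618 316.2152]
wrist stand_mouth [(0.89, [227.9, 316.5])]
[0.4802 0.2576 0.072 ]
```

View pics/w2.png

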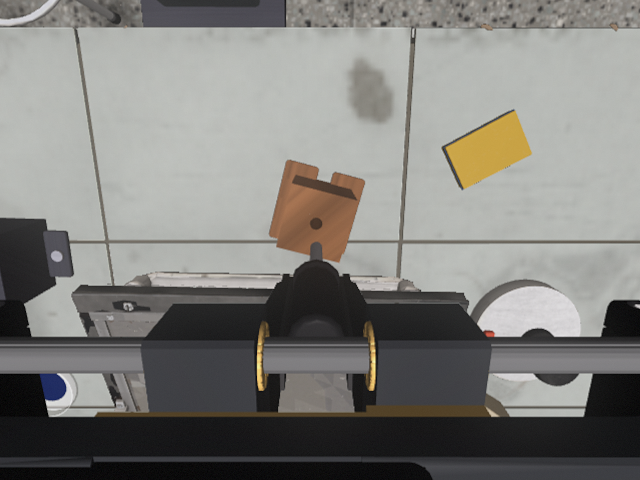

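View pics/s2.png

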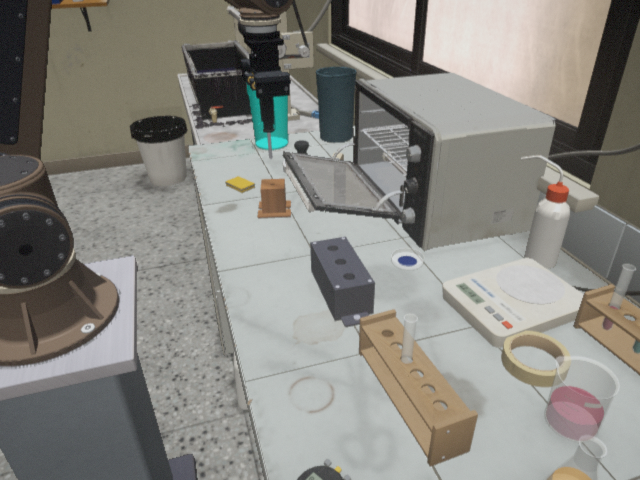

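The wrist view shows the empty stand hole at (224,316) right under the rod, so the feeler is out and hanging straight. Next is the middle well.

>>> jog_arm:
  commands: "-0.5 -3 0 0;-1 -7 0 0;-1.5 -11 0 0;-2 -15 0 0;-2.5 -19 0 0;-3 -23 0 0;-3.5 -27 0 0;-4 -31 0 0;-4.5 -34 0 0;-4.7 -35.7 0 0;-4.7 -35.7 0 0;-4.7 -35.7 0 0;-4.7 -35.7 0 0"

```text
t: 7.23
tcp_pos: [0.5233, -0.0991, 0.2423]
eef_rot: [3.141, -0.001, -3.141]
force: [0.4, 0.5, -1.2]
gripper_width: 0.228
```

```bash
python3 - <<'E'
from h import *
np.set_printoptions(precision=4,suppress=True)
o=get_obs();print(o['t'],o['tcp_pos'],o['eef_rot'],o['force'],o['torque'])
im,_=save('wrist','w3.png')
cv2.imwrite('pics/w3c.png',cv2.resize(im[150:300,200:440,::-1],None,fx=3.3,fy=3.3,interpolation=cv2.INTER_CUBIC))
for i in range(3):
  r=px('wrist','well%d_mouth'%i)
  if r: print(atz('wrist',r[0]['pixel'],.068))
t=o['tcp_pos'];print(proj('wrist',[t[0],t[1],.068]))
E
```

```text
7.2333 [ 0.5233 -0.0991  0.2423] [ 3.1412 -0.0007 -3.1413] [ 0.3703  0.5306 -1.1973] [ 0.1134 -0.0837 -0.0292]
wrist well0_mouth [(0.79, [221.6, 374.1])]
[ 0.5231 -0.0495  0.068 ]
wrist well1_mouth [(0.69, [220.0, 316.2])]
[ 0.5219 -0.0984  0.068 ]
wrist well2_mouth [(0.79, [221.1, 259.4]), (0.48, [206.5, 267.5]), (0.29, [233.5, 4.4])]
[ 0.523  -0.1464  0.068 ]
[221.5642 315.4704]
```

View pics/w3c.png

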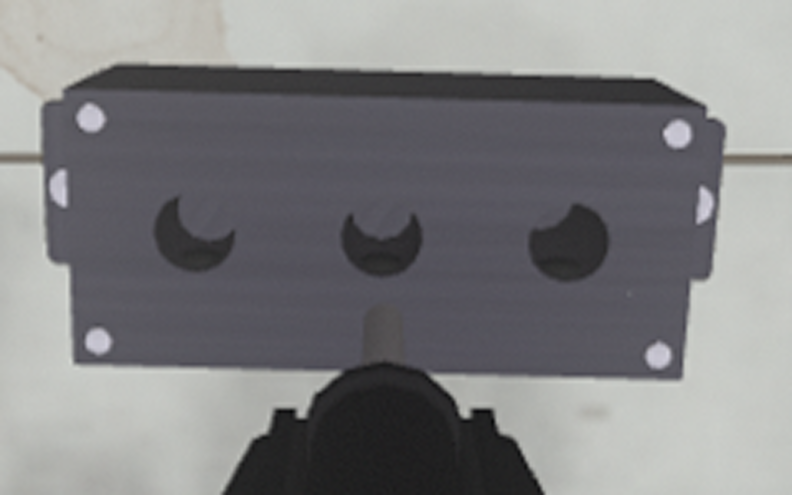

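The cropped wrist view shows three wells in a row along y (crop pixels (195,232), (382,238), (568,242)), with the block turned about 1.5°. The middle well is within 0.5 px of the rod's axis. I'll start with well 0.

>>> jog_arm:
  commands: "-0.1 2.5 0 0;-0.15 4.8 0 0;-0.15 4.8 0 0;-0.15 4.8 1 0;-0.15 4.8 3 0;-0.15 4.8 3 0;-0.15 4.8 3 0"

```text
t: 8.02
tcp_pos: [0.5247, -0.052, 0.2118]
eef_rot: [3.141, -0.002, -3.141]
force: [0.0, -0.3, -0.7]
gripper_width: 0.231
```

```bash
python3 - <<'E'
from h import *
np.set_printoptions(precision=4,suppress=True)
o=get_obs();print(o['t'],o['tcp_pos'],o['eef_rot'],o['force'],o['torque'])
im,_=save('wrist','w4.png')
cv2.imwrite('pics/w4c.png',cv2.resize(im[150:300,200:440,::-1],None,fx=3.3,fy=3.3,interpolation=cv2.INTER_CUBIC))
for i in range(3):
  r=px('wrist','well%d_mouth'%i)
  if r: print(atz('wrist',r[0]['pixel'],.068))
t=o['tcp_pos'];print(proj('wrist',[t[0],t[1],.068]))
E
```

```text
8.0167 [ 0.5247 -0.052   0.2118] [ 3.1412 -0.0021 -3.1414] [ 0.0387 -0.3194 -0.6734] [ 0.1551 -0.0098 -0.0153]
wrist well0_mouth [(0.64, [231.0, 316.1]), (0.58, [212.7, 315.6])]
[ 0.5257 -0.052   0.068 ]
wrist well1_mouth [(0.86, [227.8, 254.7])]
[ 0.5234 -0.0993  0.068 ]
wrist well2_mouth [(0.96, [228.9, 193.9])]
[ 0.5243 -0.1461  0.068 ]
[229.3963 316.0111]
```

View pics/w4c.png

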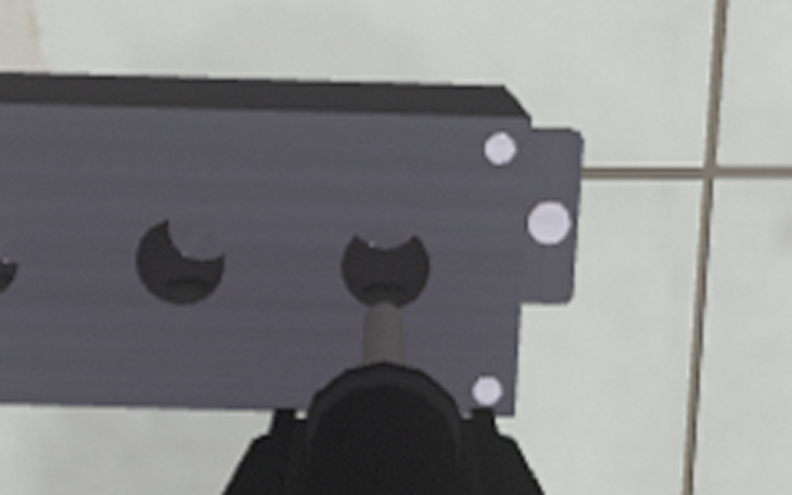

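>>> jog_arm:
  commands: "0 0.05 2 0;0 0.05 4 0;0 0.05 5.5 0;0 0.05 6.2 0;0 0.05 6.5 0;0 0.05 6.5 0;0 0.05 6.5 0"

```text
t: 8.8
tcp_pos: [0.5255, -0.0514, 0.1485]
eef_rot: [-3.141, 0.001, -3.141]
force: [-1.0, -0.1, -0.4]
gripper_width: 0.226
```

>>> jog_arm:
  commands: "0 0 0.1 0;0 0 0.2 0;0 0 0.3 0;0 0 0.4 0;0 0 0.4 0;0 0 0.4 0"

```text
t: 9.3
tcp_pos: [0.5251, -0.0513, 0.1437]
eef_rot: [-3.142, 0.0, -3.141]
force: [-0.1, 0.2, -0.8]
gripper_width: 0.223
```

>>> jog_arm:
  commands: "0 0 0.1 0;0 0 0.2 0;0 0 0.3 0;0 0 0.4 0;0 0 0.4 0;0 0 0.4 0"

```text
t: 9.8
tcp_pos: [0.5251, -0.0513, 0.1396]
eef_rot: [3.142, -0.0, -3.141]
force: [0.2, -0.7, -0.2]
gripper_width: 0.228
```

>>> jog_arm:
  commands: "0 0 0.1 0;0 0 0.2 0;0 0 0.3 0;0 0 0.4 0;0 0 0.4 0;0 0 0.4 0"

```text
t: 10.3
tcp_pos: [0.525, -0.0513, 0.1356]
eef_rot: [3.142, -0.0, -3.141]
force: [-0.1, -1.3, -0.3]
gripper_width: 0.225
```

>>> jog_arm:
  commands: "0 0 0.1 0;0 0 0.2 0;0 0 0.3 0;0 0 0.3 0;0 0 0.3 0"

```text
t: 10.72
tcp_pos: [0.5251, -0.0513, 0.1326]
eef_rot: [3.142, -0.0, -3.141]
force: [0.5, -0.1, -1.0]
gripper_width: 0.23
```

Both plug heights are passed with no force. Continuing to the true floor.

>>> jog_arm:
  commands: "0 0 0.3 0;0 0 0.7 0;0 0 1.1 0;0 0 1.4 0;0 0 1.5 0;0 0 1.5 0;0 0 1.5 0"

```text
t: 11.3
tcp_pos: [0.5251, -0.0513, 0.1176]
eef_rot: [3.142, -0.0, -3.141]
force: [0.9, 0.7, -1.0]
gripper_width: 0.226
```

>>> jog_arm:
  commands: "0 0 0.1 0;0 0 0.2 0;0 0 0.3 0;0 0 0.3 0;0 0 0.3 0;0 0 0.3 0"

```text
t: 11.8
tcp_pos: [0.5252, -0.0513, 0.1148]
eef_rot: [-3.142, 0.0, -3.141]
force: [-0.4, -0.7, 0.7]
gripper_width: 0.227
```

>>> jog_arm:
  commands: "0 0 0.05 0;0 0 0.1 0;0 0 0.1 0;0 0 0.1 0;0 0 0.1 0;0 0 0.1 0"

```text
t: 12.3
tcp_pos: [0.5252, -0.0513, 0.1137]
eef_rot: [-3.142, 0.0, -3.141]
force: [-0.7, 0.3, 2.8]
gripper_width: 0.227
```

```bash
python3 - <<'E'
from h import *
for i in range(3):
    save('scene','s5.png'); print(get_obs()['force'].round(2))
E
```

```text
[-0.6   0.51  3.91]
[-1.37  0.5   3.63]
[-0.91 -0.2   2.87]
```

View pics/s5.png

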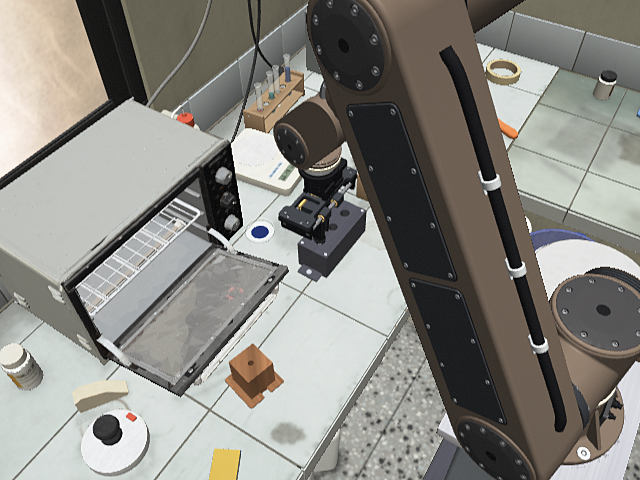

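The contact force is steady at about 4 N with the rod tip at z≈0.007. That is the true floor, so well 0 is the empty one. Lifting out and going back to the stand.

>>> jog_arm:
  commands: "0 0 -2 0;0 0 -5 0;0 0 -8 0;0 0 -11 0;0 0 -13 0;0.5 3 -13 0;1 7 -13 0;1.7 11 -13 0;2.4 15 -13 0;3 19 -13 0;3.7 23 -13 0;4.4 27 -13 0;4.8 30 -13 0;4.87 30.85 -13 0;4.87 30.85 -13 0;4.87 30.85 -13 0;4.87 30.85 -13 0"

```text
t: 13.87
tcp_pos: [0.4764, 0.2561, 0.2434]
eef_rot: [-3.141, -0.001, 3.141]
force: [-0.4, -0.3, -2.3]
gripper_width: 0.224
```

```bash
python3 - <<'E'
from h import *
np.set_printoptions(precision=4,suppress=True)
o=get_obs();print(o['t'],o['tcp_pos'],o['eef_rot'],o['force'],o['torque'])
im,_=save('wrist','w6.png')
cv2.imwrite('pics/w6c.png',cv2.resize(im[190:290,250:390,::-1],None,fx=5,fy=5,interpolation=cv2.INTER_CUBIC))
im=cv2.imread('pics/w2.png');cv2.imwrite('pics/w2c.png',cv2.resize(im[190:290,250:390],None,fx=5,fy=5,interpolation=cv2.INTER_CUBIC))
E
```

```text
13.8667 [0.4764 0.2561 0.2434] [-3.1411 -0.0005  3.141 ] [-0.4315 -0.2984 -2.3027] [ 0.0453 -0.0844  0.07  ]
```

View pics/w6c.png

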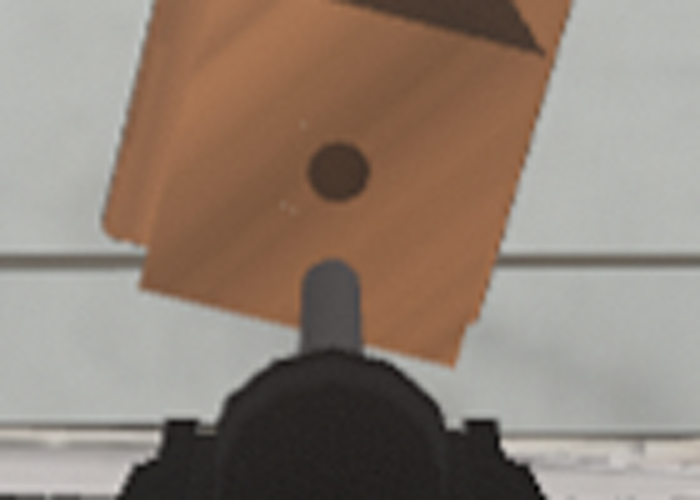

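View pics/w2c.png

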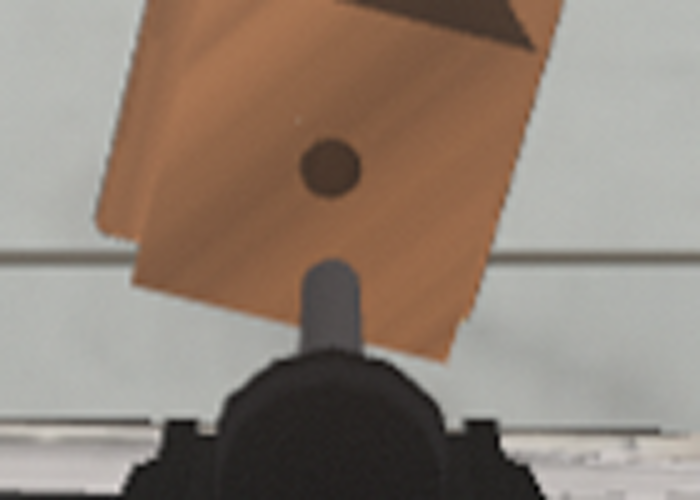

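```bash
python3 - <<'E'
from h import *
np.set_printoptions(precision=4,suppress=True)
for i in range(2):
    grab_frame('wrist');o=get_obs();print(o['tcp_pos'],o['eef_rot'])
t=o['tcp_pos'];print(proj('wrist',[t[0],t[1],.072]),proj('wrist',[t[0],t[1],t[2]-.107]))
print(atz('wrist',(190+171.5/5,250+339/5),.072))
E
```

```text
[0.4766 0.256  0.2436] [-3.1414 -0.0001  3.1401]
[0.4766 0.256  0.2437] [-3.1415  0.      3.14  ]
[222.6478 315.8976] [244.4515 315.8993]
[0.4781 0.2576 0.072 ]
```

>>> jog_arm:
  commands: "0 0.13 0 0;0 0.13 1.5 0;0 0.13 3.5 0;0 0.13 5 0;0 0.13 5.8 0;0 0.13 6 0;0 0.13 6 0;0 0.13 6 0"

```text
t: 14.68
tcp_pos: [0.4767, 0.2585, 0.1843]
eef_rot: [3.141, 0.001, 3.142]
force: [0.2, 0.2, -1.2]
gripper_width: 0.227
```

```bash
python3 - <<'E'
from h import *
np.set_printoptions(precision=4,suppress=True)
im,_=save('wrist','w7.png');o=get_obs();print(o['tcp_pos'],o['eef_rot'],o['force'])
cv2.imwrite('pics/w7c.png',cv2.resize(im[190:290,250:390,::-1],None,fx=5,fy=5,interpolation=cv2.INTER_CUBIC))
E
```

```text
[0.4767 0.2586 0.1845] [ 3.1411  0.0013 -3.1416] [ 1.584  -0.2969 -0.5013]
```

View pics/w7c.png

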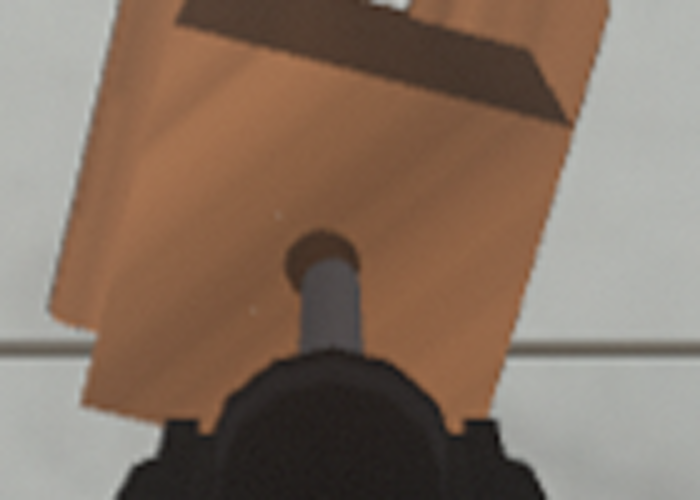

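>>> jog_arm:
  commands: "0.03 -0.13 0 0;0.03 -0.13 0 0;0.03 -0.13 0 0;0.03 -0.13 0 0"

```text
t: 15.07
tcp_pos: [0.4761, 0.2572, 0.1839]
eef_rot: [3.141, 0.001, -3.141]
force: [-0.2, 0.3, -0.6]
gripper_width: 0.226
```

```bash
python3 - <<'E'
from h import *
np.set_printoptions(precision=4,suppress=True)
im,_=save('wrist','w8.png');o=get_obs();print(o['tcp_pos'],o['eef_rot'],o['force'])
cv2.imwrite('pics/w8c.png',cv2.resize(im[190:290,250:390,::-1],None,fx=5,fy=5,interpolation=cv2.INTER_CUBIC))
E
```

```text
[0.4761 0.2573 0.1839] [ 3.1414  0.0004 -3.1414] [-0.355  -0.3525 -1.4751]
```

View pics/w8c.png

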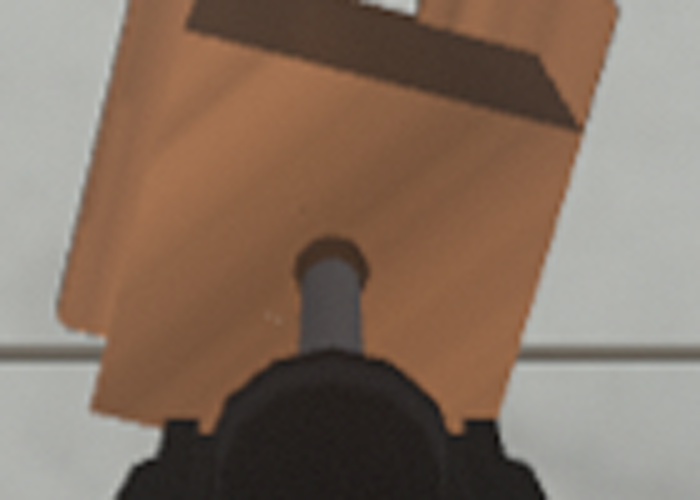

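>>> jog_arm:
  commands: "0 0 0.4 0;0 0 0.8 0;0 0 1.2 0;0 0 1.6 0;0 0 1.6 0;0 0 1.6 0"

```text
t: 15.62
tcp_pos: [0.476, 0.2572, 0.1673]
eef_rot: [-3.141, -0.001, -3.141]
force: [-1.1, -0.1, -1.1]
gripper_width: 0.225
```

>>> jog_arm:
  commands: "-0.03 0 0.8 0;-0.03 0 1.8 0;-0.03 0 2.8 0;-0.03 0 3.8 0;-0.03 0 4.6 0;-0.03 0 5.1 0;-0.03 0 5.3 0;-0.03 0 5.3 0;-0.03 0 5.3 0"

```text
t: 16.37
tcp_pos: [0.4764, 0.2573, 0.1148]
eef_rot: [3.142, 0.0, -3.141]
force: [0.4, 0.1, -0.2]
gripper_width: 0.226
```

>>> jog_arm:
  commands: "0 0 0.08 0;0 0 0.15 0;0 0 0.15 0;0 0 0.15 0;0 0 0.15 0"

```text
t: 16.78
tcp_pos: [0.4764, 0.2572, 0.1133]
eef_rot: [3.141, 0.0, -3.141]
force: [-0.6, 0.2, -1.2]
gripper_width: 0.231
```

>>> jog_arm:
  commands: "0 0 0 0;0 0 0 0;0 0 0 0;0 0 0 0;0 0 0 0"
  jaw: 0.5

```text
t: 17.2
tcp_pos: [0.4764, 0.2572, 0.1132]
eef_rot: [3.142, 0.0, -3.141]
force: [-0.5, 0.3, -0.3]
gripper_width: 0.487
```

>>> jog_arm:
  commands: "0 0 -1 0;0 0 -3 0;0 0 -6 0;0 0 -9 0;0 0 -12 0;0 0 -12 0;0 0 -12 0"

```text
t: 17.78
tcp_pos: [0.4766, 0.2574, 0.2352]
eef_rot: [3.14, 0.003, -3.141]
force: [-0.2, -0.6, -1.1]
gripper_width: 0.501
```

```bash
python3 - <<'E'
from h import *
np.set_printoptions(precision=4,suppress=True)
im,_=save('wrist','w9.png');o=get_obs();print(o['t'],o['tcp_pos'],o['eef_rot'],o['force'])
im,_=save('side','s9.png')
r=px('side','tube_mid')
cv2.imwrite('pics/s9c.png',cv2.resize(im[280:480,330:530,::-1],None,fx=3,fy=3,interpolation=cv2.INTER_CUBIC))
E
```

```text
17.8333 [0.4761 0.2572 0.2337] [ 3.1412  0.0011 -3.1414] [0.0079 0.2637 0.5676]
side tube_mid [(0.72, [349.9, 408.4])]
```

View pics/w9.png

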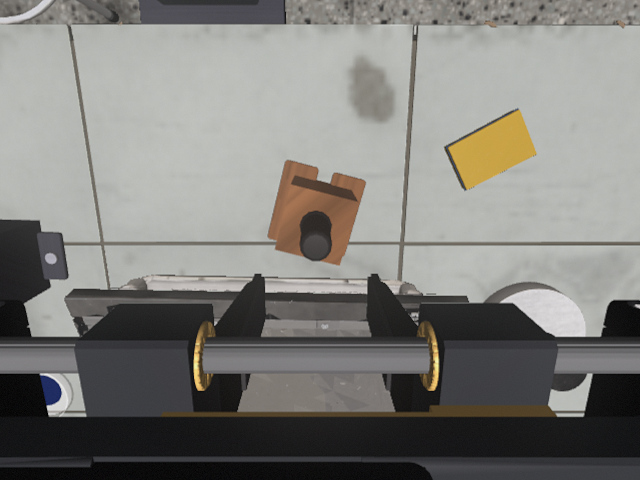

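View pics/s9c.png

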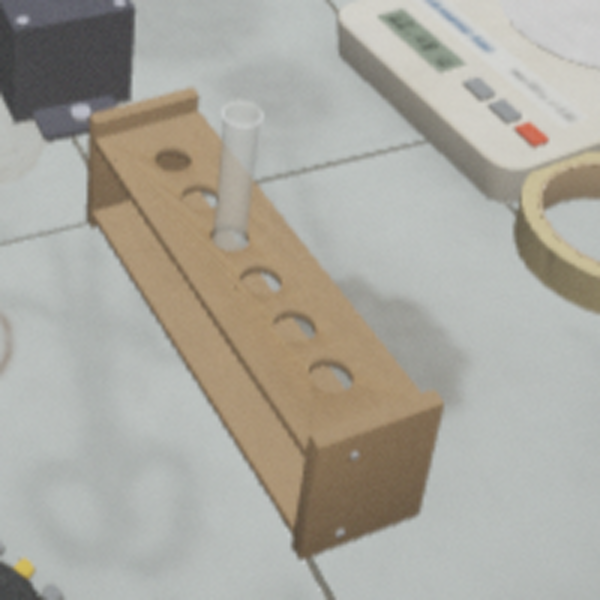

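The wrist view shows the feeler hanging in its stand again, cap at (240,316). The side crop shows the tube in the third hole, rim at about (319,411). Computing its position before I move.

```bash
python3 - <<'E'
from h import *
print(atz('side',(319,410.7),.139),atz('side',(349,409),.0765))
E
```

```text
[ 0.53011786 -0.35780226  0.139     ] [ 0.53663009 -0.35044     0.0765    ]
```

>>> jog_arm:
  commands: "-0.3 -2.5 0 0;-0.7 -6.5 0 0;-1 -10 0 0;-1.4 -14 0 0;-1.8 -18 0 0;-2.2 -22 0 0;-2.6 -26 0 0;-3 -30 0 0;-3.4 -34 0 0;-3.8 -38 0 0;-4.2 -42 0 0;-4.6 -46 0 0;-5 -50 0 0;-5.4 -54 0 0;-5.7 -57.5 0 0;-5.9 -60 0 0;-5.9 -60.9 0 0;-5.9 -60.9 0 0;-5.9 -60.9 0 0;-5.9 -60.9 0 0"

```text
t: 19.6
tcp_pos: [0.5354, -0.3502, 0.2328]
eef_rot: [3.141, -0.001, -3.14]
force: [-0.3, -0.3, 0.3]
gripper_width: 0.504
```

```bash
python3 - <<'E'
from h import *
np.set_printoptions(precision=4,suppress=True)
im,_=save('wrist','w10.png');o=get_obs();print(o['t'],o['tcp_pos'],o['eef_rot'],o['force'])
px('wrist','tube_mid')
t=o['tcp_pos'];print(proj('wrist',[t[0],t[1],.139]))
E
```

```text
19.65 [ 0.5355 -0.3502  0.2331] [ 3.141  -0.0003 -3.1401] [-0.5559 -0.1251  0.4456]
wrist tube_mid [(0.65, [222.5, 307.0]), (0.63, [198.4, 573.1])]
[249.8585 316.0186]
```

View pics/w10.png

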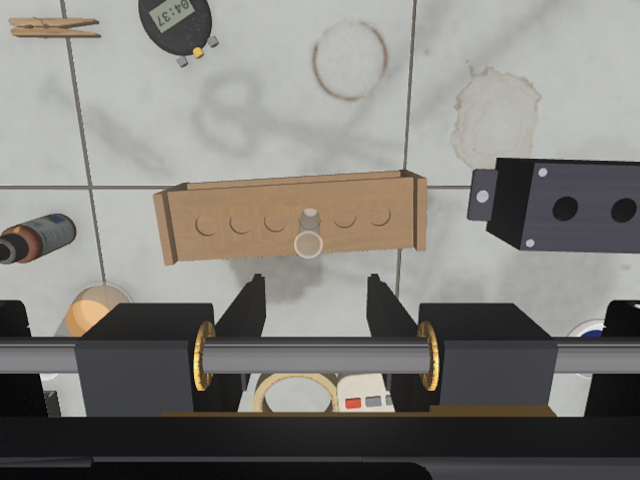

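```bash
python3 - <<'E'
from h import *
im=cv2.imread('pics/w10.png')
cv2.imwrite('pics/w10c.png',cv2.resize(im[195:270,260:360],None,fx=7,fy=7,interpolation=cv2.INTER_CUBIC))
for p in [(244,308)]: print(atz('wrist',p,.139))
E
```

```text
[ 0.53160374 -0.35532929  0.139     ]
```

View pics/w10c.png

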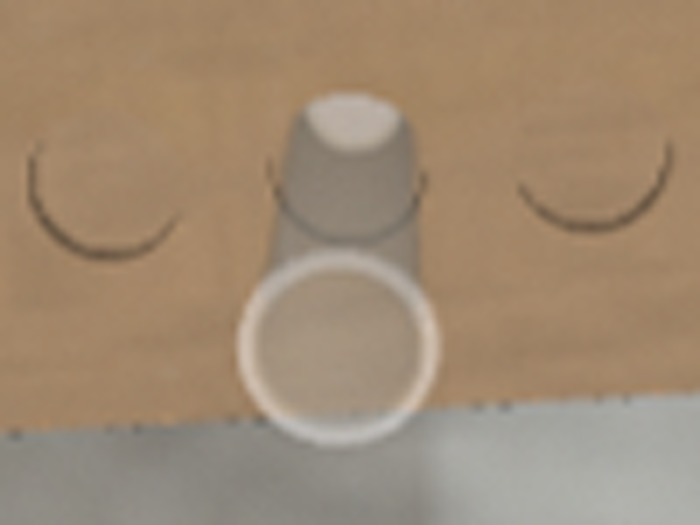

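The wrist crop shows the rim centre at full-frame (244.6,308.4), which puts the tube axis at about (0.532,−0.355). That agrees with the side view to within 4 mm.

>>> jog_arm:
  commands: "0.35 -0.48 0 0;0.35 -0.48 2 0;0.35 -0.48 5 0;0.35 -0.48 8 0;0.35 -0.48 10.5 0;0.35 -0.48 11.5 0;0.35 -0.48 11.5 0;0.35 -0.48 11.5 0"

```text
t: 20.37
tcp_pos: [0.5322, -0.3566, 0.1189]
eef_rot: [-3.141, 0.0, -3.141]
force: [-0.1, -1.3, 1.1]
gripper_width: 0.498
```

>>> jog_arm:
  commands: "0 0 0 0;0 0 0 0;0 0 0 0;0 0 0 0;0 0 0 0;0 0 0 0;0 0 0 0;0 0 0 0"
  jaw: 0
  squeeze: 18

```text
t: 21.03
tcp_pos: [0.5321, -0.3565, 0.1186]
eef_rot: [-3.142, 0.0, -3.141]
force: [0.4, 2.9, 5.0]
gripper_width: 0.192
```

>>> jog_arm:
  commands: "0 0.1 -0.5 0;0 0.1 -1.5 0;0 0.1 -3 0;0 0.1 -5 0;0 0.1 -7 0;0 0.1 -9.5 0;0 0.1 -12 0;0 0.1 -12 0;0 0.1 -12 0"

```text
t: 21.78
tcp_pos: [0.5321, -0.3558, 0.24]
eef_rot: [-3.139, 0.002, -3.141]
force: [0.2, 0.2, -0.3]
gripper_width: 0.192
```

```bash
python3 - <<'E'
from h import *
np.set_printoptions(precision=4,suppress=True)
im,_=save('wrist','w11.png');o=get_obs();print(o['t'],o['tcp_pos'],o['eef_rot'],o['force'])
save('side','s11.png')
px('wrist','tube_foot');px('side','tube_foot')
t=o['tcp_pos'];print(proj('side',t-[0,0,.1045]),proj('side',t+[0,0,.0205]),proj('wrist',t-[0,0,.1045]))
E
```

```text
21.8333 [ 0.5318 -0.3555  0.2386] [-3.141   0.0006 -3.1414] [ 0.4429 -1.0082 -0.5628]
wrist tube_foot [(0.56, [245.8, 316.7])]
side tube_foot [(0.62, [323.2, 414.5])]
[320.5184 410.7899] [240.5911 419.15  ] [246.5898 315.4474]
```

View pics/w11.png

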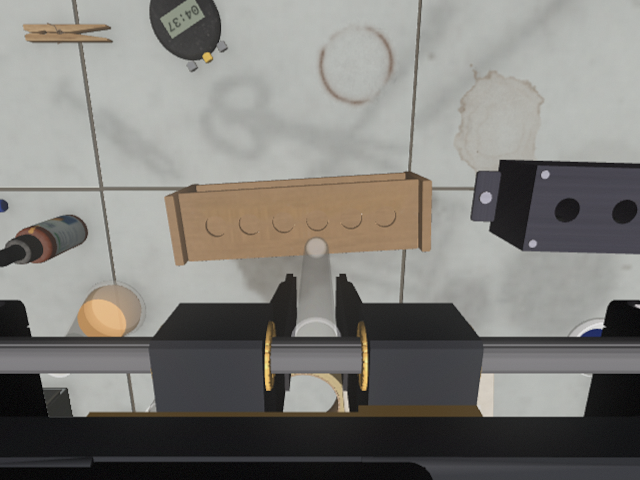

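View pics/s11.png

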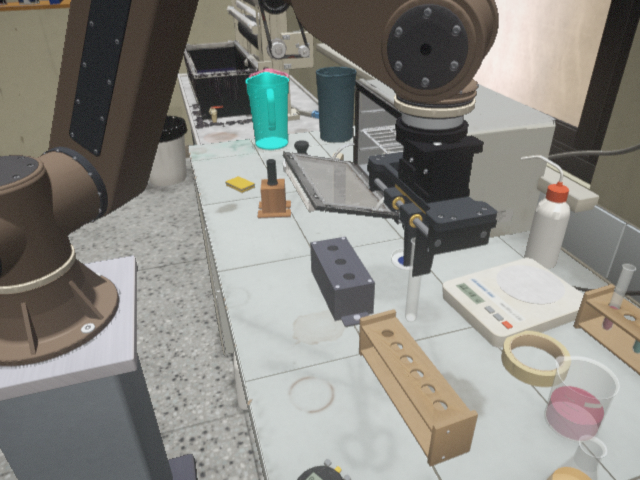

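The wrist view shows the tube held upright, foot at (246,316), with the rack hole empty behind it. Moving over well 0.

>>> jog_arm:
  commands: "0.1 3 0 0;0.2 6.5 0 0;0.3 10 0 0;0.4 14 0 0;0.5 18 0 0;0.6 22 0 0;0.66 26 0 0;0.66 29 0 0;0.66 30.45 0 0;0.66 30.45 1 0;0.66 30.45 3 0;0.66 30.45 4 0;0.66 30.45 4 0;0.66 30.45 4 0;0.66 30.45 4 0"

```text
t: 23.23
tcp_pos: [0.5255, -0.0517, 0.1984]
eef_rot: [-3.142, 0.0, 3.141]
force: [-0.0, -0.1, 0.3]
gripper_width: 0.194
```

```bash
python3 - <<'E'
from h import *
np.set_printoptions(precision=4,suppress=True)
grab_frame('side')
im,_=save('wrist','w12.png');o=get_obs();print(o['t'],o['tcp_pos'],o['eef_rot'],o['force'])
cv2.imwrite('pics/w12c.png',cv2.resize(im[180:300,230:400,::-1],None,fx=4.5,fy=4.5,interpolation=cv2.INTER_CUBIC))
t=o['tcp_pos'];print(proj('wrist',t-[0,0,.1045]),proj('wrist',[t[0],t[1],.068]))
E
```

```text
23.3333 [ 0.5256 -0.0516  0.1987] [-3.1414  0.001   3.1412] [-1.5302  0.0306 -0.8097]
[245.3395 315.9096] [235.1818 315.9115]
```

View pics/w12c.png

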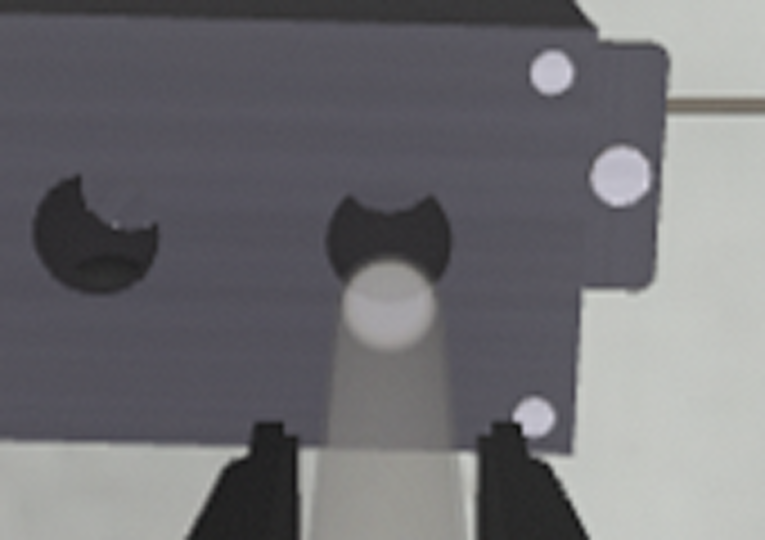

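The crop shows the foot and well 0 aligned in y. In x the estimates differ by about 1 mm, so I'll refine on the settled arm.

```bash
cat > fit.py <<'E'
from h import *
from scipy.optimize import least_squares
np.set_printoptions(precision=4,suppress=True)
def fitwell(im,guess,lo=0,show=False):
    # search radial edge dark->bright from centre; robust fit to projected circle r=10.4 at z=.068
    g=cv2.GaussianBlur(cv2.cvtColor(im,cv2.COLOR_RGB2GRAY),(0,0),.7).astype(np.float32)
    P0=np.array(guess);E=[]
    for a in np.arange(0,2*np.pi,np.pi/60):
        rr=np.arange(8.2,12.8,.1)/1000
        q=np.array([proj('wrist',[P0[0]+r*np.cos(a),P0[1]+r*np.sin(a),.068]) for r in rr]).astype(np.float32)
        v=cv2.remap(g,q[:,1].reshape(1,-1),q[:,0].reshape(1,-1),cv2.INTER_LINEAR)[0]
        d=v[4:]-v[:-4];k=d.argmax()
        if d[k]>12: E.append([P0[0]+rr[k+2]*np.cos(a),P0[1]+rr[k+2]*np.sin(a)])
    E=np.array(E)
    s=least_squares(lambda c:np.hypot(E[:,0]-c[0],E[:,1]-c[1])-c[2],[*P0,.0104],loss='soft_l1',f_scale=.0003)
    return s.x,len(E)
E
python3 - <<'E'
from fit import *
for i in range(3):
    im,_=grab_frame('wrist');o=get_obs()
    print(o['tcp_pos'],o['eef_rot'])
    for g in ([.525,-.051],[.524,-.099]):
        c,n=fitwell(im,g);c,n=fitwell(im,c[:2]);print('  ',c,n)
cv2.imwrite('pics/w13.png',im[:,:,::-1])
E
```

```text
[ 0.5255 -0.0514  0.1987] [-3.1414  0.0011  3.1414]Traceback (most recent call last):
  File "<stdin>", line 6, in <module>
  File "fit.py", line 10, in fitwell
    q=np.array([proj('wrist',[P0[0]+r*np.cos(a),P0[1]+r*np.sin(a),.068]) for r in rr]).astype(np.float32)
                ~~~~^^^^^^^^^^^^^^^^^^^^^^^^^^^^^^^^^^^^^^^^^^^^^^^^^^^^
  File "h.py", line 15, in proj
    c=camera_info(cam);f=240/np.tan(np.radians(c['vertical_fov'])/2)
ValueError: time passes only in moves, steps and waits
```

```bash
sed -i 's/^from workcell import \*/import workcell\nfrom workcell import get_obs, grab_frame, close_job, spot_in, place_of\n_C={}\ndef camera_info(n,new=False):\n    if new or n not in _C: _C[n]=workcell.camera_info(n)\n    return _C[n]/' h.py
python3 - <<'E'
from fit import *
import workcell
for i in range(3):
    im,_=grab_frame('wrist');o=get_obs();camera_info('wrist',True)
    print(o['t'],o['tcp_pos'],o['eef_rot'],camera_info('wrist')['world_to_cam'][:3,3])
    for g in ([.525,-.051],[.524,-.099]):
        c,n=fitwell(im,g);c,n=fitwell(im,c[:2]);print('  ',c,n)
E
```

```text
23.4333 [ 0.5255 -0.0513  0.1987] [-3.1414  0.0011  3.1415] [ 0.0513 -0.5272  0.2124]Traceback (most recent call last):
  File "<stdin>", line 7, in <module>
  File "fit.py", line 15, in fitwell
    s=least_squares(lambda c:np.hypot(E[:,0]-c[0],E[:,1]-c[1])-c[2],[*P0,.0104],loss='soft_l1',f_scale=.0003)
    return func(*args, **kwargs)
    vector_fun = VectorFunction(
        fun_wrapped,
    ...<6 lines>...
        workers=workers
    )
    self._update_fun()
    ~~~~~~~~~~~~~~~~^^
    self.f = self.fun_wrapped(xp_copy(self.x))
             ~~~~~~~~~~~~~~~~^^^^^^^^^^^^^^^^^
    return np.atleast_1d(self.fun(x))
                         ~~~~~~~~^^^
    return self.f(x, *self.args, **self.kwargs)
           ~~~~~~^^^^^^^^^^^^^^^^^^^^^^^^^^^^^^
  File "fit.py", line 15, in <lambda>
    s=least_squares(lambda c:np.hypot(E[:,0]-c[0],E[:,1]-c[1])-c[2],[*P0,.0104],loss='soft_l1',f_scale=.0003)
                                      ~^^^^^
IndexError: too many indices for array: array is 1-dimensional, but 2 were indexed
```

Threshold too high for this low contrast (the block is dark). I'll lower it.

```bash
sed -i 's/d\[k\]>12/d[k]>6/; s/v\[4:\]-v\[:-4\]/v[8:]-v[:-8]/; s/rr\[k+2\]/rr[k+4]/g; s/8.2,12.8/7.5,13.5/' fit.py
python3 - <<'E'
from fit import *
for i in range(2):
    im,_=grab_frame('wrist');o=get_obs();camera_info('wrist',True)
    print(o['t'],o['tcp_pos'],o['eef_rot'])
    if i==0:
        g=cv2.cvtColor(im,cv2.COLOR_RGB2GRAY);print(g[234,295:340:2],g[234,240:275:2])
    for g in ([.525,-.051],[.524,-.099]):
        try:
            c,n=fitwell(im,g);c,n=fitwell(im,c[:2]);print('  ',c,n)
        except Exception as e: print(repr(e)[:80])
E
```

```text
23.4833 [ 0.5254 -0.0512  0.1986] [-3.1414  0.0009  3.1416]
[82 82 83 85 42 47 50 50 49 49 47 47 49 48 48 47 48 47 85 84 84 84 85] [43 45 48 46 46 46 49 49 45 46 46 44 51 83 83 82 82 82]
   [ 0.5241 -0.0515  0.0103] 70
   [ 0.5226 -0.0992  0.0103] 90
23.5333 [ 0.5254 -0.0512  0.1985] [-3.1414  0.0008 -3.1415]
   [ 0.5241 -0.0515  0.0103] 70
   [ 0.5227 -0.0992  0.0103] 90
```

>>> jog_arm:
  commands: "0.12 -0.04 0 0;0.12 -0.04 0.8 0;0.12 -0.04 1.6 0;0.12 -0.04 2.1 0;0.12 -0.04 2.1 0;0.12 -0.04 2.1 0;0.12 -0.04 2.1 0"

```text
t: 24.12
tcp_pos: [0.5242, -0.0515, 0.1771]
eef_rot: [-3.142, 0.0, -3.141]
force: [0.4, 0.5, -0.2]
gripper_width: 0.192
```

```bash
python3 - <<'E'
from fit import *
grab_frame('side')
im,_=save('wrist','w14.png');o=get_obs()
print(o['t'],o['tcp_pos'],o['eef_rot'],o['force'])
cv2.imwrite('pics/w14c.png',cv2.resize(im[180:300,230:400,::-1],None,fx=4.5,fy=4.5,interpolation=cv2.INTER_CUBIC))
for g in ([.525,-.051],[.524,-.099]):
    c,n=fitwell(im,g);c,n=fitwell(im,c[:2]);print('  ',c,n)
E
```

```text
24.2167 [ 0.5242 -0.0515  0.1773] [-3.1415  0.0004 -3.1414] [ 0.8822  0.2915 -0.3892]
   [ 0.5249 -0.0516  0.0103] 81
   [ 0.5228 -0.0993  0.0102] 93
```

View pics/w14c.png

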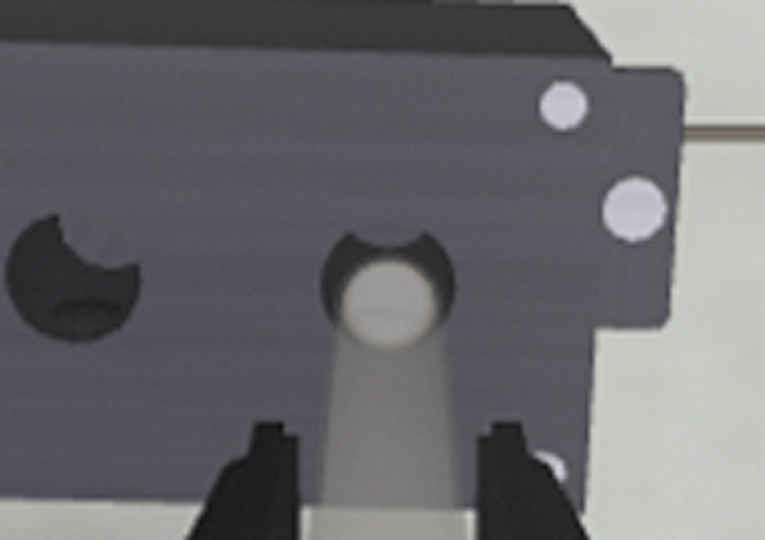

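```bash
python3 - <<'E'
from fit import *
o=get_obs();t=o['tcp_pos'];d=t-np.array([.5355,-.3502,.2331])
def pj(P): return proj('wrist',np.array(P)+d)
print('rim',pj([.532,-.355,.139]),'seen 244.6 308.4')
for h in (0,.003,.0093): print(h,pj([.532,-.355,.014+h]),'seen',195+122/7,260+352/7)
print('now'); 
for h in (0,.003,.0093): print(h,proj('wrist',[t[0],t[1],t[2]-.1045+h]),'seen',180+304/4.5,230+389/4.5)
E
```

```text
rim [244.8222 308.4394] seen 244.6 308.4
0 [207.561  310.8402] seen 212.42857142857142 310.2857142857143
0.003 [208.1712 310.8009] seen 212.42857142857142 310.2857142857143
0.0093 [209.4842 310.7163] seen 212.42857142857142 310.2857142857143
now
0 [245.4373 315.901 ] seen 247.55555555555554 316.44444444444446
0.003 [246.724  315.9013] seen 247.55555555555554 316.44444444444446
0.0093 [249.5213 315.902 ] seen 247.55555555555554 316.44444444444446
```

```bash
python3 - <<'E'
from fit import *
im,_=save('side','s14.png');o=get_obs();t=o['tcp_pos']
a=proj('side',t-[0,0,.1045]);b=proj('side',t+[0,0,-.02]);print(a,b)
r0,c0=int(a[0])-90,int(a[1])-60
crop=cv2.resize(im[r0:r0+130,c0:c0+120,::-1],None,fx=6,fy=6,interpolation=cv2.INTER_CUBIC)[:600]
cv2.imwrite('pics/s14c.png',crop);print(r0,c0)
im=cv2.imread('pics/s11.png');cv2.imwrite('pics/s11c.png',cv2.resize(im[230:330,360:480],None,fx=6,fy=6,interpolation=cv2.INTER_CUBIC))
E
```

```text
[245.4649 332.5922] [205.7712 332.4838]
155 272
```

View pics/s14c.png

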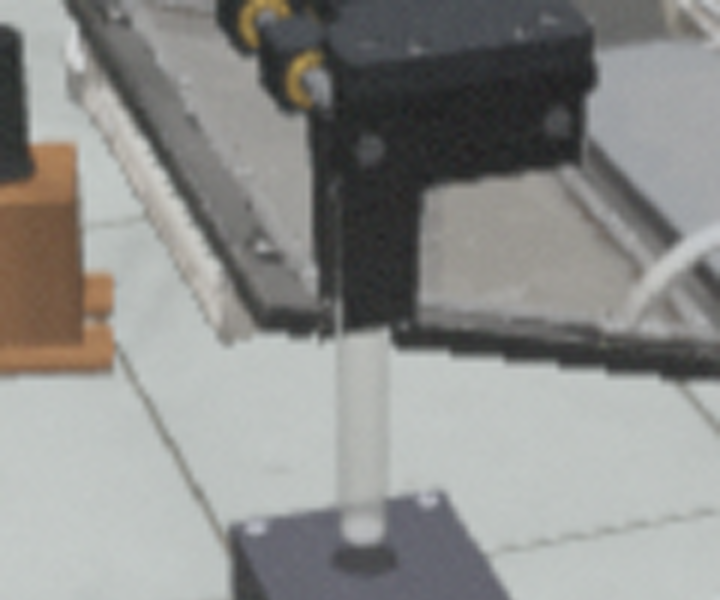

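View pics/s11c.png

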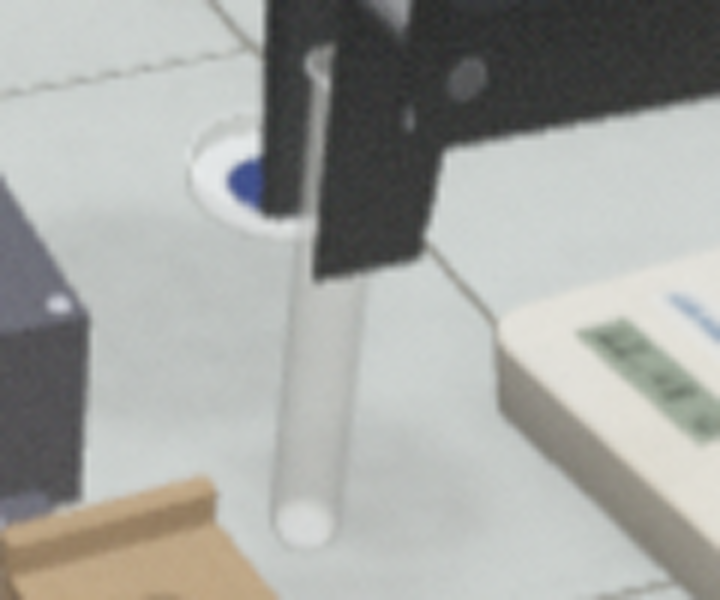

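Side and wrist views put the foot within about 1 mm of the well's axis, with opposite signs, so I'll go in by feel.

>>> jog_arm:
  commands: "0 0 0.2 0;0 0 0.4 0;0 0 0.6 0;0 0 0.8 0;0 0 0.9 0;0 0 0.9 0;0 0 0.9 0"

```text
t: 24.85
tcp_pos: [0.5241, -0.0515, 0.1681]
eef_rot: [3.142, -0.0, -3.141]
force: [-1.0, 0.6, -0.6]
gripper_width: 0.194
```

>>> jog_arm:
  commands: "0 0 0.15 0;0 0 0.3 0;0 0 0.45 0;0 0 0.6 0;0 0 0.6 0;0 0 0.6 0"

```text
t: 25.35
tcp_pos: [0.524, -0.0514, 0.162]
eef_rot: [3.142, -0.0, -3.141]
force: [0.3, 0.5, -0.5]
gripper_width: 0.192
```

>>> jog_arm:
  commands: "0 0 0.15 0;0 0 0.3 0;0 0 0.45 0;0 0 0.6 0;0 0 0.8 0;0 0 0.8 0;0 0 0.8 0"

```text
t: 25.93
tcp_pos: [0.524, -0.0514, 0.1538]
eef_rot: [3.142, -0.0, -3.141]
force: [-0.2, -0.7, -2.8]
gripper_width: 0.191
```

>>> jog_arm:
  commands: "0 0 0.2 0;0 0 0.4 0;0 0 0.6 0;0 0 0.8 0;0 0 1 0;0 0 1 0;0 0 1 0"

```text
t: 26.52
tcp_pos: [0.5239, -0.0514, 0.1437]
eef_rot: [3.141, -0.001, -3.141]
force: [-0.3, -0.4, -3.1]
gripper_width: 0.192
```

```bash
python3 - <<'E'
from fit import *
im,_=save('side','s15.png');o=get_obs();t=o['tcp_pos'];print(o['t'],t,o['force'],o['torque'])
cv2.imwrite('pics/s15c.png',cv2.resize(im[155:285,272:392,::-1],None,fx=4.6,fy=4.6,interpolation=cv2.INTER_CUBIC))
im,_=save('wrist','w15.png');print(get_obs()['force'])
cv2.imwrite('pics/w15c.png',cv2.resize(im[180:330,230:400,::-1],None,fx=4,fy=4,interpolation=cv2.INTER_CUBIC))
E
```

```text
26.5667 [ 0.524  -0.0514  0.1438] [-0.7175 -0.8152 -3.6826] [0.1361 0.0587 0.0105]
[-1.5148  0.1903 -3.5681]
```

View pics/s15c.png

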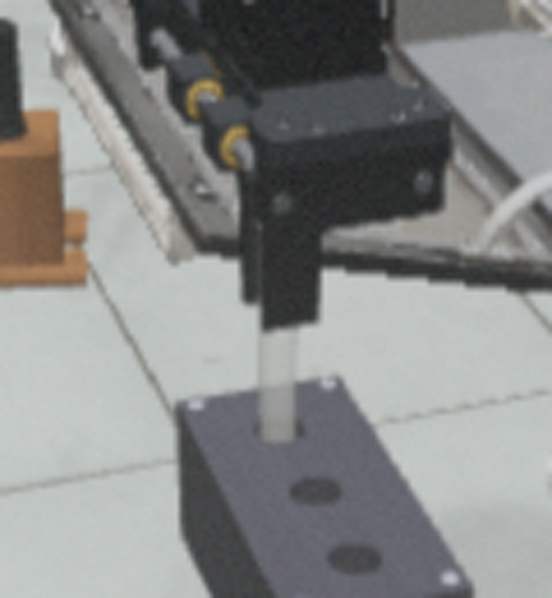

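View pics/w15c.png

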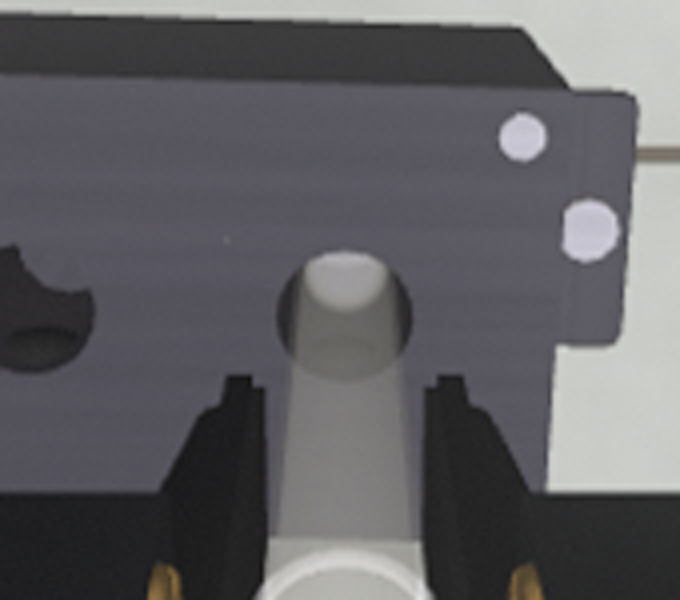

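The tube is sinking straight into well 0 (foot visible in the bore in the wrist view). Continuing down.

>>> jog_arm:
  commands: "0 0 0.3 0;0 0 0.6 0;0 0 0.9 0;0 0 1.2 0;0 0 1.5 0;0 0 1.8 0;0 0 2.1 0;0 0 2.4 0;0 0 2.4 0;0 0 2.4 0"

```text
t: 27.45
tcp_pos: [0.5239, -0.0514, 0.1197]
eef_rot: [3.141, -0.001, -3.141]
force: [-1.8, 0.4, -2.8]
gripper_width: 0.194
```

>>> jog_arm:
  commands: "0 0 0.1 0;0 0 0.2 0;0 0 0.3 0;0 0 0.4 0;0 0 0.5 0;0 0 0.5 0;0 0 0.5 0"

```text
t: 28.03
tcp_pos: [0.524, -0.0515, 0.1149]
eef_rot: [3.142, -0.0, -3.141]
force: [-2.8, -0.3, -1.7]
gripper_width: 0.188
```

>>> jog_arm:
  commands: "0 0 0.08 0;0 0 0.16 0;0 0 0.24 0;0 0 0.24 0;0 0 0.24 0;0 0 0.24 0"

```text
t: 28.53
tcp_pos: [0.524, -0.0515, 0.1126]
eef_rot: [3.142, -0.0, -3.141]
force: [-2.0, 0.6, -2.1]
gripper_width: 0.197
```

>>> jog_arm:
  commands: "0 0 0.05 0;0 0 0.1 0;0 0 0.1 0;0 0 0.1 0;0 0 0.1 0"

```text
t: 28.95
tcp_pos: [0.5241, -0.0515, 0.1119]
eef_rot: [-3.142, 0.0, -3.141]
force: [-2.6, 0.2, 3.3]
gripper_width: 0.193
```

>>> jog_arm:
  commands: "0 0 0.05 0;0 0 0.1 0;0 0 0.1 0;0 0 0.1 0;0 0 0.1 0"

```text
t: 29.37
tcp_pos: [0.5242, -0.0515, 0.1109]
eef_rot: [-3.141, 0.0, -3.141]
force: [-3.2, 0.6, 4.8]
gripper_width: 0.193
```

```bash
python3 - <<'E'
from fit import *
im,_=save('side','s16.png');o=get_obs();t=o['tcp_pos'];print(o['t'],t,o['force'],o['torque'])
cv2.imwrite('pics/s16c.png',cv2.resize(im[155:285,272:392,::-1],None,fx=4.6,fy=4.6,interpolation=cv2.INTER_CUBIC))
im,_=save('wrist','w16.png');print(get_obs()['force'])
print('rim expected', proj('wrist',[t[0],t[1],.133]),proj('side',[t[0],t[1],.133]))
E
```

```text
29.4167 [ 0.5242 -0.0515  0.1109] [-3.2373 -0.1416  4.8848] [ 0.1661  0.6495 -0.0085]
[-3.4941  0.1231  6.0942]
rim expected [345.495  315.9054] [217.6246 332.4978]
```

View pics/s16c.png

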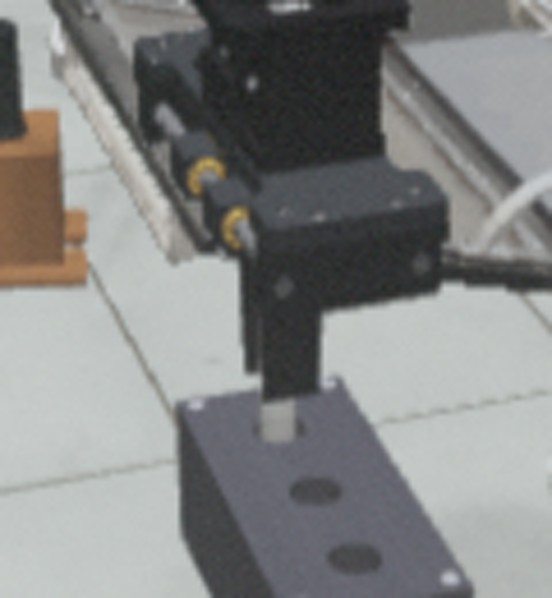

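View pics/w16.png

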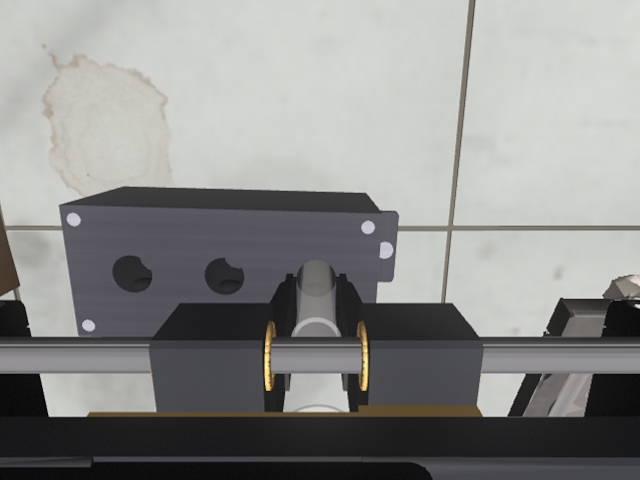

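The rim sits in the same place between the jaws as after the pick, so the tube hasn't slipped. The foot is about 1.5 mm into the sprung sole at 5–6 N, and the −3 N in x is the pad pressing on the tube. Easing off slightly and releasing.

>>> jog_arm:
  commands: "0 0 -0.03 0;0 0 -0.05 0;0 0 -0.05 0;0 0 -0.05 0"

```text
t: 29.8
tcp_pos: [0.5241, -0.0515, 0.1113]
eef_rot: [-3.142, 0.0, -3.141]
force: [-3.5, -0.8, 3.8]
gripper_width: 0.188
```

>>> jog_arm:
  commands: "0 0 0 0;0 0 0 0;0 0 0 0;0 0 0 0;0 0 0 0;0 0 0 0"
  jaw: 0.5

```text
t: 30.3
tcp_pos: [0.5241, -0.0515, 0.1112]
eef_rot: [-3.142, 0.0, -3.141]
force: [0.4, 0.4, 0.6]
gripper_width: 0.494
```

>>> jog_arm:
  commands: "0 0 -0.5 0;0 0 -2 0;0 0 -4 0;0 0 -7 0;0 0 -10 0;0 0 -12.5 0;0 0 -12.5 0;0 0 -12.5 0;0 0 -12.5 0"

```text
t: 31.05
tcp_pos: [0.5237, -0.0514, 0.2359]
eef_rot: [3.141, -0.0, -3.141]
force: [-0.6, 0.2, -0.0]
gripper_width: 0.499
```

```bash
python3 - <<'E'
from fit import *
im,_=save('side','s17.png');o=get_obs();t=o['tcp_pos'];print(o['t'],t,o['force'])
cv2.imwrite('pics/s17c.png',cv2.resize(im[150:290,250:400,::-1],None,fx=4.2,fy=4.2,interpolation=cv2.INTER_CUBIC))
im,_=save('wrist','w17.png')
print('rim expected', proj('wrist',[.5241,-.0515,.133]),proj('side',[.524,-.0515,.133]),'if +5mm',proj('side',[.524,-.0515,.138]))
px('side','tube_mid');print(proj('side',[.524,-.0515,.0705]))
px('side','feeler_grip');print(proj('side',[.4765,.2573,.104]))
E
```

```text
31.1 [ 0.5236 -0.0514  0.2354] [ 0.9927 -0.295  -0.4956]
rim expected [247.3908 315.6536] [217.6418 332.4142] if +5mm [215.2387 332.4074]
side tube_mid [(0.71, [241.1, 335.7])]
[246.5503 332.4967]
side feeler_grip [(0.48, [170.0, 271.1])]
[171.2973 271.128 ]
```

View pics/s17c.png

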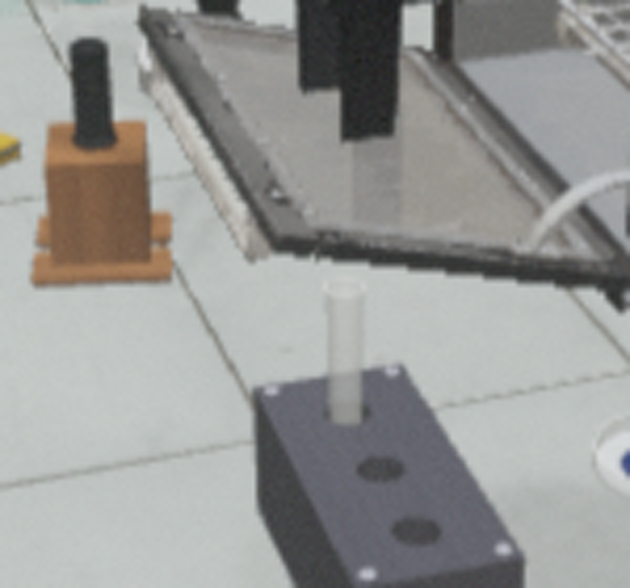

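View pics/w17.png

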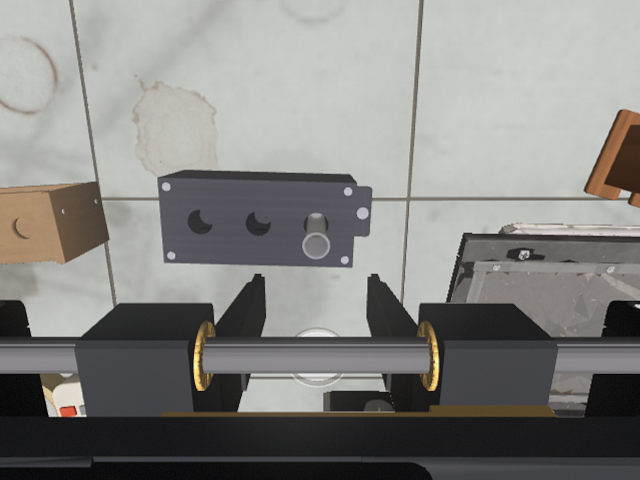

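```bash
python3 -c "
from workcell import *
print(get_obs()['force'],close_job())"
```

```text
the job is handed in; nothing more can be done
[ 0.8342206  -0.30570506 -0.37541835] None
```

The tube now stands in well 0 (the block's +y end), which the feeler showed to be the empty well. The job was handed in at about 31 s.

- **Finding the empty well:** I started with well 0. The rod passed both possible plug heights with no force. It then met the sprung floor with the tip at about z = 7 mm and a light 4 N push. I did not feel wells 1 and 2, because the first one was already clear to the bottom.
- **Feeler returned:** It went back into its stand without sideways load. It hangs there at the height expected when seated on its collar.
- **Tube placed:** I took it from the near rack and lowered it into well 0 until it pressed about 1.5 mm into the sole at 5–6 N. I then eased off slightly and released it.
- **Last checks:** The side camera puts the tube's rim within about 1 pixel (2 mm) of where a fully seated tube's would be, and slightly low rather than high.
    - **Disagreement:** The wrist camera shows the rim about 2–3 mm toward −x of the expected axis, which fits the spring pad leaning the tube. The network's `tube_mid` point was about 5 pixels off, as only the upper part of the tube is visible.
    - **Unexplained reading:** During insertion the vertical force read about −3 N instead of showing the pad's upward drag.

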